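# Seat and lock the detector's connector

### The arm

A 6-joint arm with a two-finger parallel gripper is mounted at the origin on the work surface. World frame = base frame: x ahead of the robot, y to its left, z up, the work surface at z = 0. Lengths are in m, angles in rad, forces in N, time in s.
With the tool pointing down it reaches from about 0.275 to 0.975 m from the base axis. Payload 8.4 kg.
Tool frame: the origin (TCP) lies at the very end of the fingers, on their centre line; the grasp point (between the pads) lies 19 mm behind it; z points along the fingers, y is the direction in which the jaws open and shut (so a half turn about z gives the same grasp; the last joint's range is limited). The gripper opens to 92 mm and grips with 3 to 60 N. Pads are 20 mm wide; open, the fingers measure 128 mm over their backs; the gripper's body (75 mm by 189 mm) begins 69 mm behind the grasp point.
Start: joints at [-1.222, 0.353, 1.633, -0, 1.155, -0.002], TCP at [0.215, -0.587, 0.215] pointing down, gripper open.
Joint ranges: [-2.63, 2.63], [-0.92, 2.1], [0.06, 2.66], [-1.3, 4.44], [0, 2.69], [-3.02, 3.02]. Speed limits (rad/s): [2.22, 2.22, 2.79, 3.14, 3.14, 3.14].

### API

Orientations are given as [roll, pitch, yaw] about the fixed x, y, z axes, in that order (R = Rz(yaw) Ry(pitch) Rx(roll)).
In Python, from workcell import manip gives the robot as it stands.
- The arm moves only by the tool play_rows, never from a script. Its argument "moves" is a list that holds one entry, the list of rows, each a list of 4 numbers: the shift along the tool's x, y, z in cm, then the turn about the tool's z in rad. A call has 1 to 5 rows; each row is the pose to reach, as a shift and turn from the pose commanded when the call began, along the tool's axes at that moment; what a row does not reach only later rows make up. A row lasts 1/12 s, in which the tool goes at most 41.7 mm and 7.16 degrees, less where a joint would pass 70% of its speed; a pose out of reach is approached as far as the arm can. A call with a gripper value outside its range is refused whole. "jaw" is the gripper's target within -1 to 1 (fully open at 1, half-way at 0, shut at -1), set as the call begins (left out, the last holds). The fingers move at their own pace and stop on an object; the grip force is fixed at half the most. Time passes only in rows, so rows that repeat a pose let the fingers close. It gives the time, the measured TCP pose, the force and the opening at its end, in the units of the state.
- manip.sense(): the state, without advancing time (a new reading comes with each control period).
- manip.read_camera(name): name is "side" or "top"; returns the picture (384x512x3 uint8, red, green, blue); there is no depth.
- manip.get_calibration(name): a dict with "vfov" (degrees; the focal length in pixels is half the picture's height over the tangent of half this angle, whatever the lens; pixels are square), "cx", "cy" (the principal point, pixels), "pose" (4x4, takes a point from camera to world coordinates). Camera axes: x right, y up, looking along -z (the intrinsics and any distortion apply to the point x, -y, -z); pixel columns grow to the right and rows downward; lengths in m; the calibration is good to about 2 mm. A picture is of the moment at which its call begins. get_calibration takes no time and is no camera call.
- manip.close_job(): hands the job in, once; it reports no verdict.
Trained networks look in the newest picture that a camera, given by its name, has taken for a name from the list of things; names that differ only in an ending like _2 or _b are one class to them, and where a whole thing is asked for, a point or a joint stands for the part that bears it (a point fixed in the world has none). Each returns a list of dicts, best first, with "confidence" (0 to 1); they miss things now and then, are a little off and sometimes report something else, mostly with a low value. They report only what shows in the picture. A call takes as long as a camera call.
- manip.look_for(camera, target): "box" ([left, top, right, bottom] in pixels, round what is visible of it).
- manip.tip_of(camera, target): "pixel" ([row, column] in pixels: a listed point, or the origin of a listed thing).
The state is a dict: "time": time; "joint_pos": joint angles; "joint_vel": joint speeds; "joint_efforts": joint torques, N m; "tool_pos": TCP position; "tool_rot": TCP orientation; "contact_force": force on the tool from outside, world axes, zero at the start; "wrist_torque": the same for the moment, N m; "width": finger opening in m.
Only numpy, scipy, OpenCV 4.12 (cv2) and the standard library are available. Lean on these libraries where they do the work, as an engineer would, in place of code of your own. Each camera call takes 0.05 s, during which the arm holds its last target.

### The job

The round plug with the lever on its collar is standing proud of its socket on the copper detector block. Press the plug straight down until it is fully home, and only then push the lever clockwise (seen from above) round to its stop pin so the collar locks. Leave the other things on the bench where they are.

Things in the scene. Friction and masses are not known exactly. Their poses are not given: they have to be found in the camera images.
- connector: Fixed socket: an aluminium flange disc, 88 mm diameter, 8 mm thick, on top of the copper block (160 x 220 mm, its top 115 mm above the table), with one upright steel stop pin, 9 mm thick, its top 36 mm above the origin, 37 mm out, just clockwise of the x axis. Origin: centre of the flange's underside; z up along the plug's axis. 110 mm away is a low closed port (22 mm high) with no lever.
- plug_top (a point): Centre of the plug's flat round top (36 mm diameter, grey plastic). It is 60 mm above the connector's origin when the plug is fully home, 5 to 10 mm more at the start. The plug rises 29 mm above its steel collar. It only slides along the axis and stays where it is left.
- plug (a joint): How far the plug has been pressed in, in m: 0 is 10 mm proud, 0.010 is fully home (hard stop). It starts between 0 and 0.005. Pushing it takes about 7 N.
- coupling (a joint): Turn of the steel collar (52 mm diameter, 22 mm high, captive on the plug) in rad, growing clockwise seen from above: it starts between 0 and 0.4, and at 1.40 the lever is against the stop pin (hard stop). It stays where it is left. Turning takes about 2 N of sideways push at lever_mid.
- lever_mid (a point): Point on the lever 60 mm out from the plug's axis, at half its height: 25 mm above the connector's origin when the plug is home. The lever is a steel bar 10 mm wide and high, sticking out level from the collar to an upright round tip (16 mm diameter, 12 mm high, centred 78 mm out). Its x axis points out along the lever. It turns with the collar and sinks with the plug.
- dust_cap_center (a point): Bystander: centre of a loose black plastic cap, 30 mm diameter, 18 mm high, standing on a corner of the copper block, on the robot's side.
- jar_center (a point): Bystander: centre of a small clear jar with a white cap, 56 mm diameter, 70 mm high.
- post_center (a point): Bystander: centre of a loose upright steel post, 19 mm diameter, 75 mm high.
- screwdriver: Bystander: loose black-handled screwdriver lying on the black breadboard.
- wrench: Bystander: loose steel open-ended wrench lying on the black breadboard.
- parts_tray: Bystander: loose white open tray, 100 x 140 x 25 mm, on the breadboard.

How it is judged:
By the outcome, as a careful person would: the job done as asked, in the order asked, and still so for the second after the job is handed in, with the robot touching nothing.
It also fails if it takes over 40 s, if anything falls off the work surface, if the arm or the gripper's body presses on something with over 40 N, if the wrist force passes 120 N, or if a joint passes its speed limit or range.

## Working session

There is one attempt and no reset: what is moved stays moved. The work goes in short steps, Python scripts to look and compute and a tool call to move; the robot and the scene stay as the last step left them, time stands still between calls to the robot, and variables do not carry over. Pictures are saved under pics/ and viewed, and the job is handed in when it is done.

Besides the shell and the picture viewer there is one more tool, called after ">>>" as name(argument=value, ...), one argument or row to a line, values as JSON. play_rows: Moves the arm, as the interface text tells. Its arguments: {"type":"object","properties":{"moves":{"type":"array","items":{"type":"array","items":{"type":"array","items":{"type":"number"}}}},"jaw":{"type":"number"}},"required":["moves"]}

```bash
mkdir -p pics; ls; cat > h.py <<'E'
import numpy as np,cv2
from workcell import manip
def snap(c,n):
    im=manip.read_camera(c); cv2.imwrite(f'pics/{n}.png',cv2.resize(im[:,:,::-1],(800,600),interpolation=cv2.INTER_CUBIC)); return im
def ray(c,rc):
    k=manip.get_calibration(c); f=192/np.tan(np.radians(k['vfov'])/2); T=np.array(k['pose'])
    d=np.array([(rc[1]-k['cx'])/f,-(rc[0]-k['cy'])/f,-1]); return T[:3,3],T[:3,:3]@d
def tri(rs,rt):
    o1,d1=ray('side',rs);o2,d2=ray('top',rt)
    A=np.stack([d1,-d2],1); s=np.linalg.lstsq(A,o2-o1,rcond=None)[0]
    a=o1+s[0]*d1;b=o2+s[1]*d2; return (a+b)/2,np.linalg.norm(a-b)
def atz(c,rc,z):
    o,d=ray(c,rc); return o+d*(z-o[2])/d[2]
def proj(c,p):
    k=manip.get_calibration(c); f=192/np.tan(np.radians(k['vfov'])/2); T=np.array(k['pose'])
    q=T[:3,:3].T@(np.array(p)-T[:3,3]); return np.array([k['cy']-f*q[1]/-q[2],k['cx']+f*q[0]/-q[2]])
E
python3 - <<'E'
from h import *
for c in('side','top'):
    print(c,manip.get_calibration(c)); snap(c,c+'0')
    for t in('connector','plug_top','lever_mid','dust_cap_center','jar_center','post_center'):
        print(t,[(np.round(x['pixel'],1),round(x['confidence'],2)) for x in manip.tip_of(c,t)][:3])
s=manip.sense();print(s)
E
```

```text
pics
side {'vfov': 52.059806995677405, 'cx': 249.2263127461022, 'cy': 191.3019128404112, 'pose': array([[ 0.97286275,  0.13191969, -0.1900928 ,  0.34951156],
       [-0.23130764,  0.57544462, -0.78444902, -0.84270367],
       [ 0.00590361,  0.80713114,  0.59034267,  0.78442025],
       [ 0.        ,  0.        ,  0.        ,  1.        ]])}
connector [(array([214. , 207.7]), 0.71), (array([183.8, 224.2]), 0.6)]
plug_top [(array([164.2, 225.5]), 0.88)]
lever_mid [(array([163.7, 231.5]), 0.61)]
dust_cap_center [(array([215.5, 209.1]), 0.66)]
jar_center []
post_center [(array([304.9, 334. ]), 0.49)]
top {'vfov': 57.98917628382678, 'cx': 258.14968266711924, 'cy': 193.41573446792916, 'pose': array([[-0.01672168,  0.99499696, -0.0984959 ,  0.44620963],
       [-0.99971046, -0.01493315,  0.01886782,  0.03094948],
       [ 0.01730257,  0.09878289,  0.99495857,  0.99079694],
       [ 0.        ,  0.        ,  0.        ,  1.        ]])}
connector [(array([198.2, 228.4]), 0.57)]
plug_top [(array([200.9, 225.2]), 0.88)]
lever_mid [(array([189.7, 201.4]), 0.5), (array([149.2, 139.1]), 0.32)]
dust_cap_center [(array([230.4, 284.4]), 0.48)]
jar_center [(array([148.7, 138.2]), 0.7)]
post_center [(array([144.7, 380.8]), 0.67)]
{'time': 0.7, 'joint_pos': array([-1.22242583e+00,  3.52979505e-01,  1.63338871e+00, -1.31899174e-05,
        1.15521063e+00, -2.38666893e-03]), 'joint_vel': array([-6.62789907e-04, -1.21248982e-04, -3.54113438e-05,  4.09497156e-04,
        6.14569093e-04,  1.60027691e-04]), 'joint_efforts': array([-4.78752154e-04, -5.93596780e+01, -3.34525430e+01,  6.96130469e-02,
        1.58126646e-02, -3.86352394e-05]), 'tool_pos': array([ 0.21476171, -0.58695061,  0.21460062]), 'tool_rot': array([3.14157887e+00, 1.21002023e-05, 3.50762488e-01]), 'contact_force': array([ 0.19727013, -0.52370492,  0.35151398]), 'wrist_torque': array([-0.00950166, -0.03843074, -0.05166024]), 'width': 0.09220305505516196}
```

View pics/side0.png

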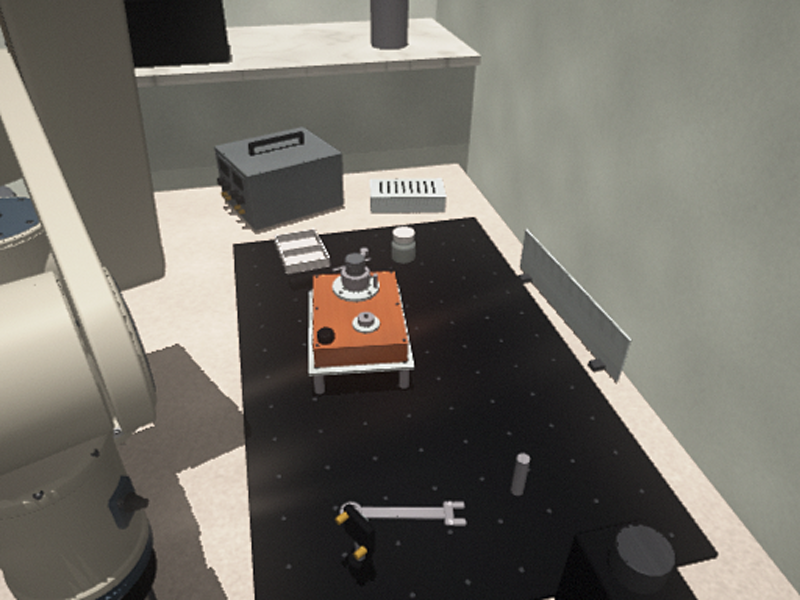

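View pics/top0.png

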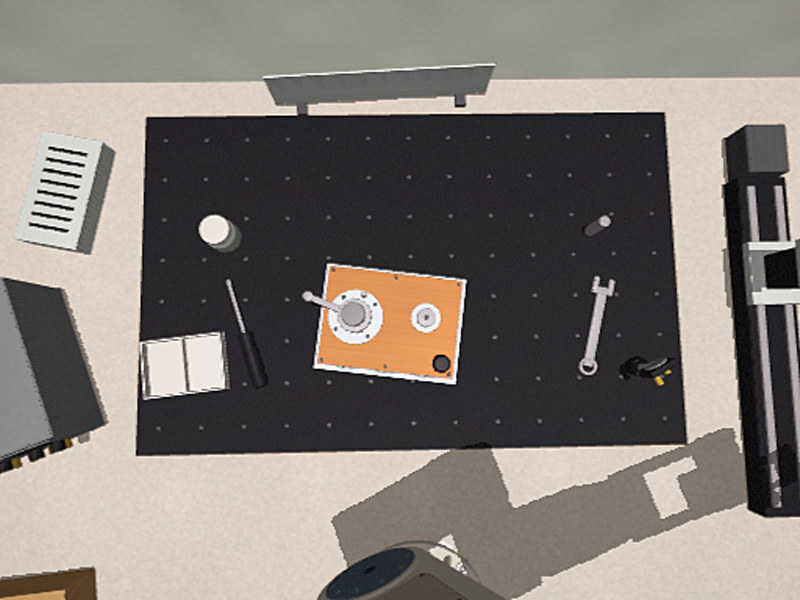

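```bash
python3 - <<'E'
from h import *
P,e=tri([164.2,225.5],[200.9,225.2]);print('plugtop',P,e)
P2,e=tri([163.7,231.5],[189.7,201.4]);print('lever',P2,e)
a=manip.read_camera('side')[140:220,180:280];b=manip.read_camera('top')[160:250,190:310]
cv2.imwrite('pics/cs.png',cv2.resize(a[:,:,::-1],None,fx=7,fy=7,interpolation=cv2.INTER_CUBIC))
cv2.imwrite('pics/ct.png',cv2.resize(b[:,:,::-1],None,fx=6,fy=6,interpolation=cv2.INTER_CUBIC))
E
```

```text
plugtop [0.50788449 0.09271153 0.187205  ] 0.003135425115232119
lever [0.53796174 0.1537207  0.14750909] 0.005862883539285552
```

View pics/cs.png

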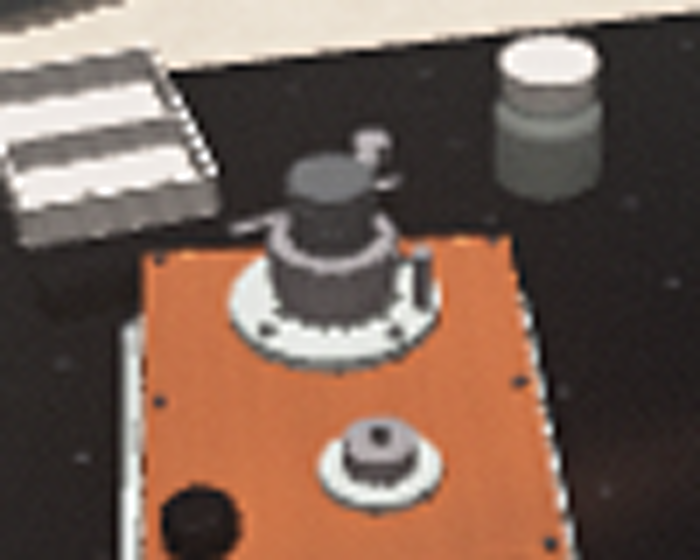

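View pics/ct.png

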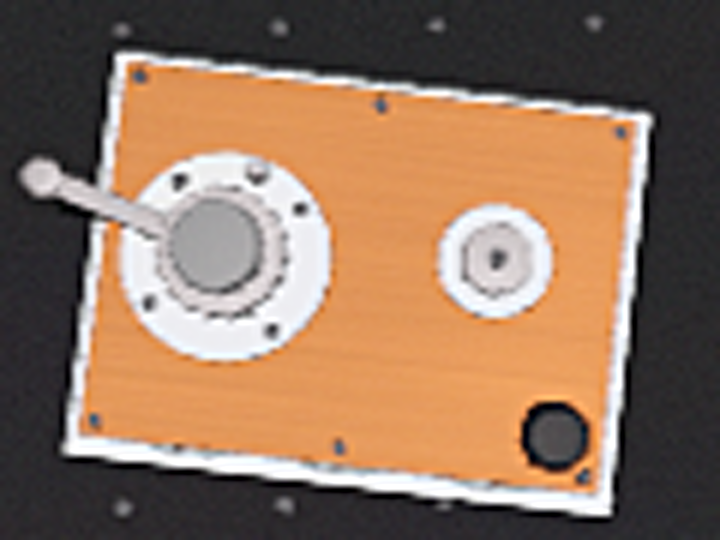

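```bash
python3 - <<'E'
from h import *
c=lambda x,y:[160+y/6-.4,190+x/6-.4]
s=lambda x,y:[140+y/7-.4,180+x/7-.4]
print('flange top',atz('top',c(225,255),.123))
print('flange side',atz('side',s(335,303),.123))
print('plug',atz('top',c(208,245),.183),atz('side',s(331,179),.183), 'tri',tri(s(331,179),c(208,245)))
print('tip',atz('top',c(40,177),.154),'pin',atz('top',c(257,167),.151))
print('block corners',[atz('top',c(*p),.115) for p in((125,62),(640,122),(600,495),(75,440))])
E
```

```text
flange top [0.51140725 0.0927141  0.123     ]
flange side [0.50990528 0.09116237 0.123     ]
plug [0.51090214 0.09501799 0.183     ] [0.51030294 0.09335383 0.183     ] tri (array([0.51080261, 0.09513182, 0.18185546]), np.float64(0.00038420687339782113))
tip [0.54180588 0.16485509 0.154     ] pin [0.54493652 0.07745963 0.151     ]
block corners [array([0.59494411, 0.1350994 , 0.115     ]), array([ 0.56606542, -0.08364775,  0.115     ]), array([ 0.40896084, -0.06253734,  0.115     ]), array([0.43554139, 0.15643052, 0.115     ])]
```

>>> play_rows(
  moves=[
    [[2.8,-2.9,0,-0.1],[5.6,-5.8,0,-0.2],[8.4,-8.7,0,-0.3],[11.2,-11.6,0,-0.4],[14,-14.5,0,-0.5]],
  ],
  jaw=-1,
)

```text
time: 1.22
tool_pos: [0.2967, -0.401, 0.2146]
tool_rot: [3.141, -0.0, 0.855]
contact_force: [0.9, 0.3, 0.1]
width: 0.0605
```

>>> play_rows(
  moves=[
    [[3.9,-1.26,0,-0.1],[7.8,-2.52,0,-0.2],[11.7,-3.78,0,-0.31],[15.6,-5.04,0,-0.31],[19.5,-6.3,0,-0.31]],
  ],
)

```text
time: 1.63
tool_pos: [0.378, -0.2127, 0.2149]
tool_rot: [3.141, 0.0, 1.161]
contact_force: [0.6, -0.1, 1.2]
width: 0.0275
```

```bash
cat > d.py <<'E'
from h import *
import sys
x,y,z,yaw=map(float,sys.argv[1:5])
s=manip.sense();p=s['tool_pos'];w=s['tool_rot'][2]
dx,dy=x-p[0],y-p[1];c,n=np.cos(w),np.sin(w)
print('pos',p.round(4),'rot',s['tool_rot'].round(4),'F',s['contact_force'].round(1),'w',s['width'],'t',s['time'],'j6',s['joint_pos'][5])
print('move cm',np.round([100*(dx*c+dy*n),100*(dx*n-dy*c),100*(p[2]-z)],2),'turn',round(w-yaw,3))
E
python3 d.py .5105 .0932 .2146 1.16
```

```text
pos [ 0.378  -0.2127  0.2149] rot [3.1407 0.     1.1611] F [ 0.6 -0.1  1.2] w 0.027549223445673954 t 1.6333 j6 -0.10641406771794848
move cm [ 3.334e+01 -4.000e-02  3.000e-02] turn 0.001
```

>>> play_rows(
  moves=[
    [[4.1,0,0,0],[8.2,0,0,0],[12.3,0,0,0],[16.4,0,0,0],[20.5,0,0,0]],
  ],
)

```text
time: 2.05
tool_pos: [0.4599, -0.0244, 0.215]
tool_rot: [3.141, -0.0, 1.161]
contact_force: [0.2, -0.5, 0.5]
width: 0.0004
```

>>> play_rows(
  moves=[
    [[4.1,0,0,0],[8.2,0,0,0],[12,0,0,0],[12.8,0,0,0],[12.8,0,0,0]],
  ],
)

```text
time: 2.47
tool_pos: [0.511, 0.0929, 0.2145]
tool_rot: [3.142, -0.0, 1.164]
contact_force: [-0.8, -0.8, 0.1]
width: 0.0003
```

```bash
python3 d.py .5105 .0932 .2 1.16; python3 - <<'E'
from h import *
a=manip.read_camera('side')[110:220,160:300];b=manip.read_camera('top')[150:250,180:310]
cv2.imwrite('pics/cs1.png',cv2.resize(a[:,:,::-1],None,fx=5,fy=5,interpolation=cv2.INTER_CUBIC))
E
```

```text
pos [0.511  0.0929 0.2145] rot [ 3.1415e+00 -3.0000e-04  1.1641e+00] F [-0.8 -0.8  0.1] w 0.0002502683015292763 t 2.4667 j6 0.5834214531992111
move cm [ 0.   -0.06  1.45] turn 0.004
```

View pics/cs1.png

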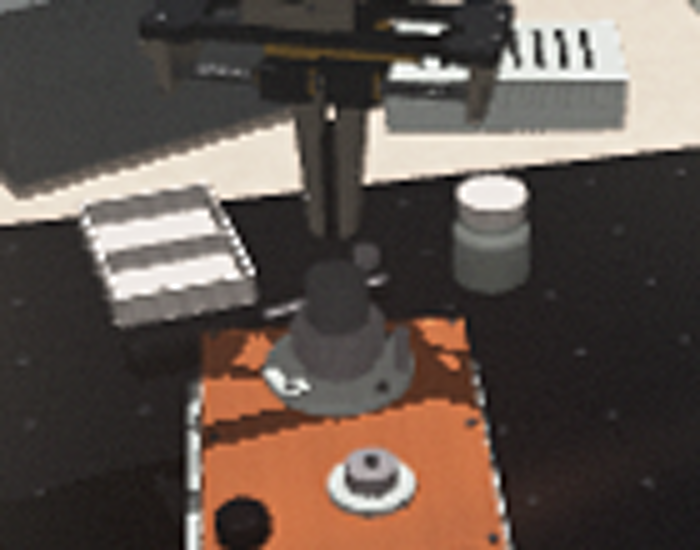

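The closed fingers (about (333,238)) are directly above the plug top (about (338,272)). The thin bar behind the plug is the screwdriver on the bench. Next I go down.

>>> play_rows(
  moves=[
    [[0,-0.05,1.2,0],[0,-0.05,2.4,0],[0,-0.05,2.7,0],[0,-0.05,2.9,0],[0,-0.05,3.1,0]],
  ],
)

```text
time: 2.98
tool_pos: [0.5098, 0.09, 0.1839]
tool_rot: [3.141, 0.0, 1.159]
contact_force: [0.4, -0.7, 0.5]
width: 0.0005
```

>>> play_rows(
  moves=[
    [[0,0,0.1,0],[0,0,0.2,0],[0,0,0.3,0],[0,0,0.4,0]],
  ],
)

```text
time: 3.32
tool_pos: [0.51, 0.0904, 0.1803]
tool_rot: [3.141, 0.001, 1.161]
contact_force: [-2.2, -3.3, 5.1]
width: 0.0006
```

>>> play_rows(
  moves=[
    [[0,0,0.1,0],[0,0,0.2,0],[0,0,0.3,0],[0,0,0.4,0]],
  ],
)

```text
time: 3.65
tool_pos: [0.51, 0.0904, 0.1763]
tool_rot: [3.141, 0.001, 1.161]
contact_force: [-2.0, -4.5, 4.8]
width: 0.0001
```

>>> play_rows(
  moves=[
    [[0,0,0.1,0],[0,0,0.2,0]],
  ],
)

```text
time: 3.82
tool_pos: [0.5102, 0.0904, 0.1752]
tool_rot: [3.141, 0.001, 1.161]
contact_force: [-7.6, -4.4, 24.8]
width: 0.0006
```

>>> play_rows(
  moves=[
    [[0,0,0.05,0],[0,0,0.1,0],[0,0,0.1,0]],
  ],
)

```text
time: 4.07
tool_pos: [0.5102, 0.0904, 0.1752]
tool_rot: [3.14, 0.0, 1.161]
contact_force: [-9.3, -4.8, 24.6]
width: 0.0005
```

>>> play_rows(
  moves=[
    [[0,0,-0.5,0],[0,0,-2,0],[0,0,-4,0],[-4,0,-4,0],[-8,0,-4,0]],
  ],
)

```text
time: 4.48
tool_pos: [0.4792, 0.018, 0.2141]
tool_rot: [3.138, -0.002, 1.164]
contact_force: [0.9, -1.1, 0.0]
width: 0.0008
```

>>> play_rows(
  moves=[
    [[-4,0,0,0],[-8,0,0,0],[-8,0,0,0]],
  ],
)

```text
time: 4.73
tool_pos: [0.4436, -0.0603, 0.2129]
tool_rot: [3.141, 0.002, 1.158]
contact_force: [0.2, 0.2, -0.2]
width: 0.0004
```

```bash
python3 d.py .5105 .0932 .2 1.16; python3 - <<'E'
from h import *
for c in('side','top'):
    im=manip.read_camera(c)
    for t in('plug_top','lever_mid'):
        print(c,t,[(np.round(x['pixel'],1),round(x['confidence'],2)) for x in manip.tip_of(c,t)][:3])
    a=im[140:220,180:280] if c=='side' else im[160:250,190:310]
    k=7 if c=='side' else 6
    cv2.imwrite(f'pics/{c}2.png',cv2.resize(a[:,:,::-1],None,fx=k,fy=k,interpolation=cv2.INTER_CUBIC))
E
```

```text
pos [ 0.4436 -0.0603  0.2129] rot [3.1414e+00 2.0000e-03 1.1577e+00] F [ 0.2  0.2 -0.2] w 0.0004467287449902294 t 4.7333 j6 0.2773572166953699
move cm [16.74 -0.03  1.29] turn -0.002
side plug_top []
side lever_mid [(array([165.2, 229.5]), 0.45), (array([182.8, 222.5]), 0.35)]
top plug_top [(array([200.9, 225.7]), 0.79)]
top lever_mid [(array([192.3, 204.9]), 0.83)]
```

View pics/side2.png

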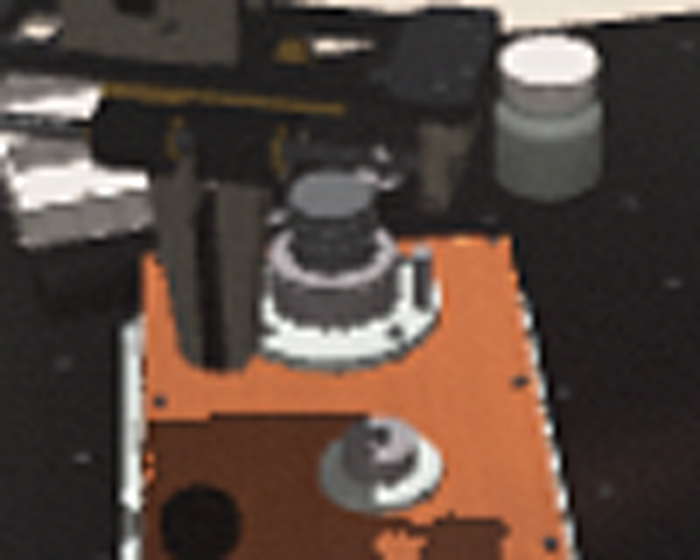

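View pics/top2.png

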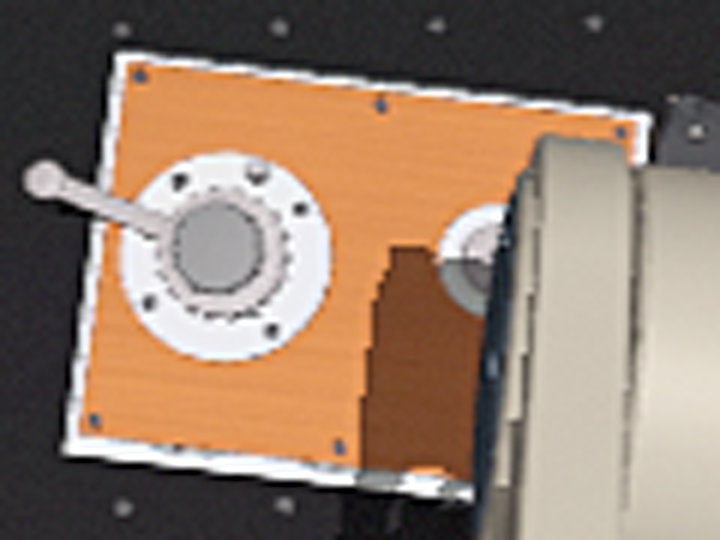

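```bash
python3 - <<'E'
from h import *
c=lambda x,y:[160+y/6-.4,190+x/6-.4]
s=lambda x,y:[140+y/7-.4,180+x/7-.4]
print('plug',atz('top',c(218,247),.175),atz('side',s(333,195),.175), 'tri',tri(s(333,195),c(218,247)))
print('tip',atz('top',c(44,180),.146),atz('top',[192.3,204.9],.145))
E
```

```text
plug [0.51069432 0.09173485 0.175     ] [0.51096421 0.09364321 0.175     ] tri (array([0.51060445, 0.09163586, 0.17630666]), np.float64(2.6967042543384788e-05))
tip [0.54146512 0.16450857 0.146     ] [0.53463993 0.1452195  0.145     ]
```

```bash
python3 d.py .4982 .1598 .2129 1.164
```

```text
pos [ 0.4467 -0.0548  0.2127] rot [ 3.1413e+00 -3.0000e-04  1.1621e+00] F [0.  0.1 0.2] w 0.00041332111303866797 t 5.0333 j6 0.28306064462716357
move cm [ 2.173e+01 -3.800e+00 -2.000e-02] turn -0.002
```

>>> play_rows(
  moves=[
    [[4,-0.7,0,0],[8,-1.4,0,0],[12,-2.1,0,0],[16,-2.8,0,0],[20,-3.5,0,0]],
  ],
)

```text
time: 5.45
tool_pos: [0.4939, 0.1451, 0.2126]
tool_rot: [3.141, -0.0, 1.163]
contact_force: [0.7, -1.0, -0.8]
width: 0.0007
```

>>> play_rows(
  moves=[
    [[1.7,-0.3,0,0],[1.7,-0.3,0,0],[1.7,-0.3,0,0]],
  ],
)

```text
time: 5.7
tool_pos: [0.4975, 0.1602, 0.2121]
tool_rot: [-3.141, 0.001, 1.165]
contact_force: [-0.4, -0.8, -0.8]
width: 0.0003
```

```bash
python3 d.py .4982 .1598 .132 1.164
```

```text
pos [0.4975 0.1602 0.2121] rot [-3.1410e+00  7.0000e-04  1.1649e+00] F [-0.4 -0.8 -0.8] w 0.00031739242448858697 t 5.7 j6 0.7148929197902428
move cm [-0.01  0.09  8.01] turn 0.001
```

>>> play_rows(
  moves=[
    [[0,0,3,0],[0,0,6,0],[0,0,8,0],[0,0,8,0],[0,0,8,0]],
  ],
)

```text
time: 6.12
tool_pos: [0.4969, 0.1576, 0.1322]
tool_rot: [-3.14, 0.002, 1.16]
contact_force: [0.5, 0.3, 0.8]
width: 0.0004
```

```bash
python3 d.py .4982 .1598 .132 1.164; python3 - <<'E'
from h import *
for c in('side','top'):
    im=manip.read_camera(c)
    a=im[130:220,170:280] if c=='side' else im[150:250,180:310]
    cv2.imwrite(f'pics/{c}3.png',cv2.resize(a[:,:,::-1],None,fx=6,fy=6,interpolation=cv2.INTER_CUBIC))
E
```

```text
pos [0.4969 0.1576 0.1322] rot [-3.1398e+00  1.7000e-03  1.1603e+00] F [0.5 0.3 0.8] w 0.0004134830262153455 t 6.1167 j6 0.7149352712086376
move cm [0.25 0.03 0.02] turn -0.004
```

View pics/side3.png

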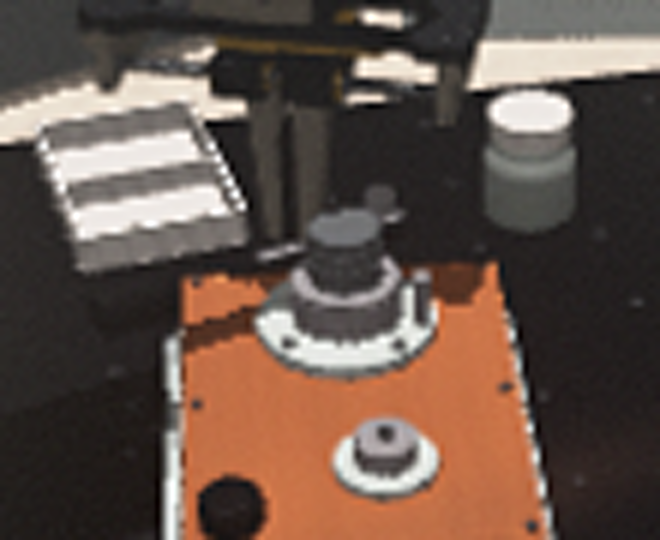

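View pics/top3.png

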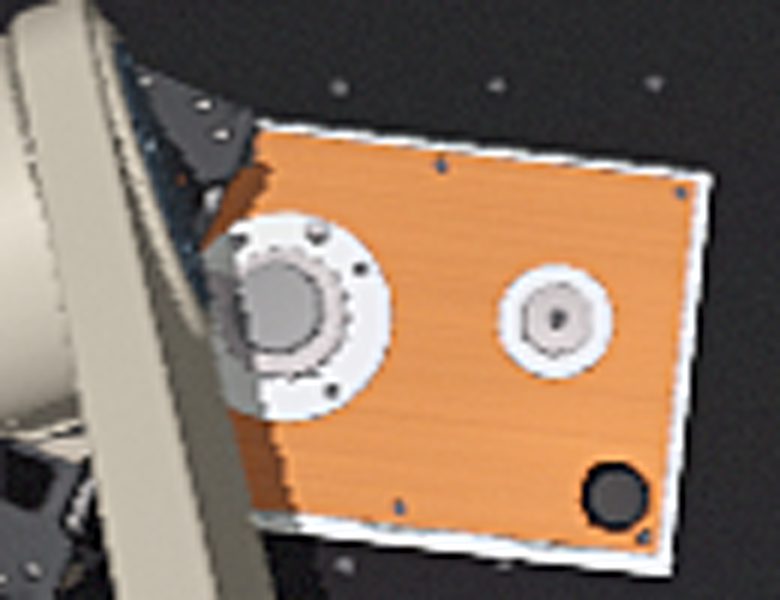

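```bash
cat > arc.py <<'E'
from h import *
import sys
# usage: r d_mm thetas(lever-angle world deg list)
s=manip.sense();p=s['tool_pos'];w=s['tool_rot'][2]
r,d=float(sys.argv[1])/1e3,float(sys.argv[2])/1e3
A=np.array([.5105,.0925])
rel=p[:2]-A;
print('pos',p.round(4),'yaw deg',np.degrees(w).round(1),'F',s['contact_force'].round(1),'t',s['time'])
u=np.array([np.cos(w),np.sin(w)]);v=np.array([np.sin(w),-np.cos(w)])
print('in own frame r,d',(rel@u*1e3).round(1),(-rel@v*1e3).round(1))
for ph in map(float,sys.argv[3:]):
    q=np.radians(ph);U=np.array([np.cos(q),np.sin(q)]);V=np.array([np.sin(q),-np.cos(q)])
    t=A+r*U-d*V-p[:2]
    print(ph,np.round([100*t@u,100*t@v,100*(p[2]-.132)],2),'turn',round(w-q,3))
E
python3 arc.py 57 23 66.5 61 56 51 46
```

```text
pos [0.4985 0.1583 0.1339] yaw deg 66.5 F [0.3 0.2 0.2] t 6.2167
in own frame r,d 55.5 37.2
66.5 [0.14 1.42 0.19] turn -0.0
61.0 [0.34 1.98 0.19] turn 0.096
56.0 [0.47 2.5  0.19] turn 0.183
51.0 [0.55 3.03 0.19] turn 0.27
46.0 [0.59 3.56 0.19] turn 0.357
```

>>> play_rows(
  moves=[
    [[0.1,0.6,0.1,0],[0.1,1.1,0.1,0],[0.1,1.4,0.1,0],[0.2,1.7,0.1,0.05],[0.3,2.0,0.1,0.1]],
  ],
)

```text
time: 6.63
tool_pos: [0.5179, 0.1532, 0.1321]
tool_rot: [3.141, -0.0, 1.058]
contact_force: [-2.0, 0.4, 1.3]
width: 0.0003
```

```bash
python3 arc.py 57 22 58 54 50 46 42
```

```text
pos [0.5179 0.1532 0.1321] yaw deg 60.6 F [-2.   0.4  1.3] t 6.6333
in own frame r,d 56.5 23.3
58.0 [0.15 0.39 0.01] turn 0.046
54.0 [0.27 0.8  0.01] turn 0.116
50.0 [0.36 1.22 0.01] turn 0.186
46.0 [0.42 1.64 0.01] turn 0.255
42.0 [0.45 2.07 0.01] turn 0.325
```

>>> play_rows(
  moves=[
    [[0.1,0.4,0,0.05],[0.25,0.8,0,0.12],[0.35,1.2,0,0.19],[0.4,1.65,0,0.25],[0.45,2.05,0,0.32]],
  ],
)

```text
time: 7.05
tool_pos: [0.5376, 0.1471, 0.132]
tool_rot: [-3.141, 0.0, 0.738]
contact_force: [-2.8, -0.7, 1.7]
width: 0.0003
```

```bash
python3 arc.py 57 23 38 33.5 29 24.5 20
```

```text
pos [0.5376 0.1471 0.132 ] yaw deg 42.3 F [-2.8 -0.7  1.7] t 7.05
in own frame r,d 56.8 22.1
38.0 [ 0.18  0.34 -0.  ] turn 0.075
33.5 [ 0.31  0.81 -0.  ] turn 0.153
29.0 [ 0.4   1.28 -0.  ] turn 0.232
24.5 [ 0.45  1.76 -0.  ] turn 0.31
20.0 [ 0.47  2.24 -0.  ] turn 0.389
```

>>> play_rows(
  moves=[
    [[0.15,0.4,0,0.07],[0.3,0.8,0,0.15],[0.4,1.3,0,0.23],[0.45,1.8,0,0.31],[0.45,2.25,0,0.39]],
  ],
)

```text
time: 7.47
tool_pos: [0.5562, 0.1335, 0.1319]
tool_rot: [-3.141, 0.0, 0.347]
contact_force: [-2.4, 1.1, 0.1]
width: 0.0006
```

```bash
python3 arc.py 57 23 16 12 8 4 0 -4; python3 - <<'E'
from h import *
im=manip.read_camera('side')
cv2.imwrite(f'pics/side4.png',cv2.resize(im[130:220,170:280][:,:,::-1],None,fx=6,fy=6,interpolation=cv2.INTER_CUBIC))
E
```

```text
pos [0.5562 0.1335 0.1319] yaw deg 19.9 F [-2.4  1.1  0.1] t 7.4667
in own frame r,d 56.9 23.1
16.0 [ 0.15  0.4  -0.01] turn 0.067
12.0 [ 0.27  0.81 -0.01] turn 0.137
8.0 [ 0.36  1.23 -0.01] turn 0.207
4.0 [ 0.42  1.65 -0.01] turn 0.277
0.0 [ 0.45  2.08 -0.01] turn 0.347
-4.0 [ 0.46  2.51 -0.01] turn 0.416
```

View pics/side4.png

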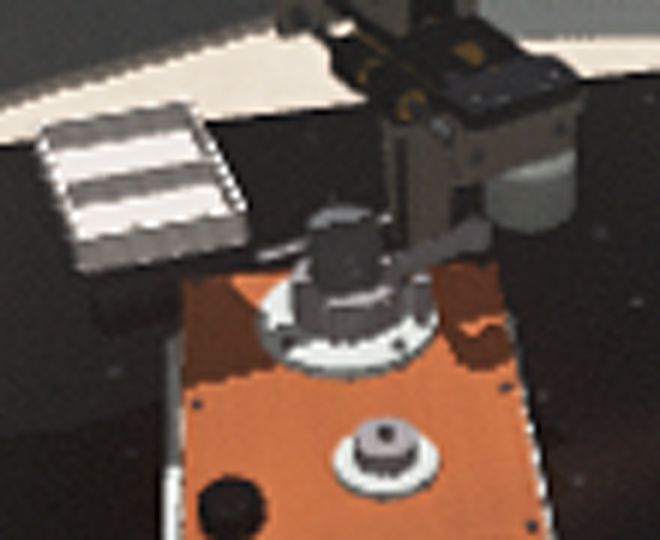

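The lever is following the fingers: its tip is at about (475,235) and heading toward the pin at about (420,290). I keep going.

>>> play_rows(
  moves=[
    [[0.15,0.4,0,0.07],[0.25,0.8,0,0.14],[0.35,1.25,0,0.21],[0.4,1.65,0,0.28],[0.45,2.1,0,0.35]],
  ],
)

```text
time: 7.93
tool_pos: [0.5675, 0.1156, 0.1319]
tool_rot: [-3.141, 0.0, -0.001]
contact_force: [-1.8, 1.4, -0.3]
width: 0.0002
```

```bash
python3 arc.py 57 23 -2 -4 -6 -8 -10 -12
```

```text
pos [0.5675 0.1156 0.1319] yaw deg -0.0 F [-1.8  1.4 -0.3] t 7.9333
in own frame r,d 57.0 23.1
-2.0 [ 0.08  0.21 -0.01] turn 0.034
-4.0 [ 0.15  0.41 -0.01] turn 0.069
-6.0 [ 0.21  0.61 -0.01] turn 0.104
-8.0 [ 0.27  0.82 -0.01] turn 0.139
-10.0 [ 0.32  1.03 -0.01] turn 0.174
-12.0 [ 0.36  1.24 -0.01] turn 0.209
```

>>> play_rows(
  moves=[
    [[0.08,0.2,0,0.03],[0.15,0.4,0,0.07],[0.2,0.6,0,0.1],[0.25,0.8,0,0.14]],
  ],
)

```text
time: 8.27
tool_pos: [0.5702, 0.1076, 0.1319]
tool_rot: [-3.141, -0.0, -0.139]
contact_force: [-1.0, 1.6, 0.5]
width: 0.0003
```

>>> play_rows(
  moves=[
    [[0.05,0.1,0,0.02],[0.1,0.2,0,0.03]],
  ],
)

```text
time: 8.43
tool_pos: [0.5707, 0.1054, 0.1318]
tool_rot: [-3.141, -0.0, -0.169]
contact_force: [-1.0, 1.2, -0.3]
width: 0.0004
```

No stop felt yet, so I carry on in small steps.

>>> play_rows(
  moves=[
    [[0.05,0.1,0,0.02],[0.1,0.2,0,0.03]],
  ],
)

```text
time: 8.6
tool_pos: [0.5713, 0.1034, 0.1317]
tool_rot: [-3.141, 0.0, -0.2]
contact_force: [-2.6, 4.8, 0.1]
width: 0.0004
```

>>> play_rows(
  moves=[
    [[0.03,0.1,0,0.02],[0.05,0.2,0,0.03]],
  ],
)

```text
time: 8.77
tool_pos: [0.5717, 0.1028, 0.1318]
tool_rot: [-3.139, -0.0, -0.231]
contact_force: [-1.5, 13.2, 0.2]
width: 0.0004
```

>>> play_rows(
  moves=[
    [[0,0.1,0,0],[0,0.15,0,0],[0,0.15,0,0]],
  ],
)

```text
time: 9.02
tool_pos: [0.5716, 0.1026, 0.1319]
tool_rot: [-3.137, -0.0, -0.23]
contact_force: [-0.4, 16.3, -0.2]
width: 0.0002
```

```bash
python3 arc.py 57 23 -12; python3 - <<'E'
from h import *
for c in('side','top'):
    im=manip.read_camera(c)
    a=im[130:220,170:280] if c=='side' else im[150:250,180:310]
    cv2.imwrite(f'pics/{c}5.png',cv2.resize(a[:,:,::-1],None,fx=6,fy=6,interpolation=cv2.INTER_CUBIC))
E
```

```text
pos [0.5716 0.1026 0.1319] yaw deg -13.2 F [-0.4 16.3 -0.2] t 9.0167
in own frame r,d 57.2 23.7
-12.0 [-0.07 -0.04 -0.01] turn -0.021
```

View pics/side5.png

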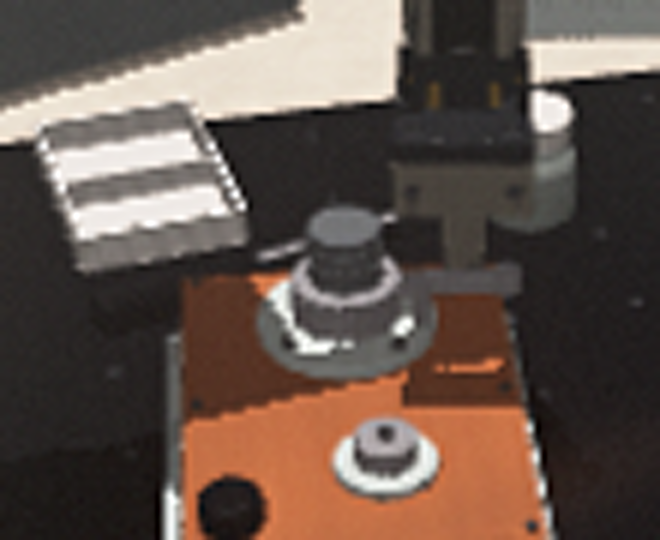

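>>> play_rows(
  moves=[
    [[0,-0.6,0,0],[0,-1.5,0,0],[0,-2.5,0,0],[0,-2.5,-3,0],[0,-2.5,-7,0]],
  ],
)

```text
time: 9.53
tool_pos: [0.5746, 0.1243, 0.1991]
tool_rot: [3.138, 0.006, -0.228]
contact_force: [1.0, -0.7, -0.5]
width: -0.0
```

>>> play_rows(
  moves=[
    [[0,-2,-3,0],[0,-6,-3,0],[0,-10,-3,0],[0,-14,-3,0],[0,-14,-3,0]],
  ],
)

```text
time: 9.95
tool_pos: [0.6097, 0.2669, 0.2318]
tool_rot: [-3.139, -0.001, -0.226]
contact_force: [-1.7, -1.0, 0.1]
width: 0.0004
```

```bash
python3 - <<'E'
from h import *
for c in('side','top'):
    im=manip.read_camera(c)
    for t in('plug_top','lever_mid'):
        print(c,t,[(np.round(x['pixel'],1),round(x['confidence'],2)) for x in manip.tip_of(c,t)][:3])
    snap(c,c+'6f')
    a=im[130:220,170:280] if c=='side' else im[150:250,180:310]
    cv2.imwrite(f'pics/{c}6.png',cv2.resize(a[:,:,::-1],None,fx=6,fy=6,interpolation=cv2.INTER_CUBIC))
print(manip.sense()['contact_force'])
E
```

```text
side plug_top [(array([168.1, 227.2]), 0.86)]
side lever_mid [(array([174.6, 245.7]), 0.81)]
top plug_top [(array([200.9, 224.2]), 0.77), (array([233.7, 282.5]), 0.19)]
top lever_mid [(array([176.8, 231. ]), 0.51)]
[-0.23775426  0.37844662 -0.28221272]
```

View pics/side6.png

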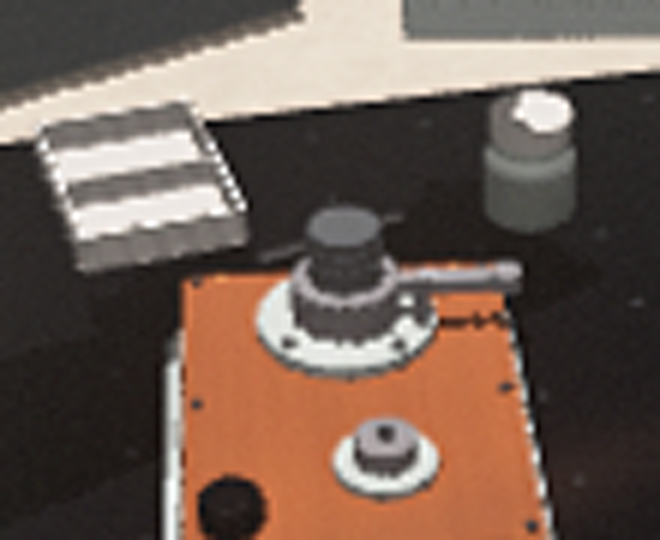

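View pics/top6.png

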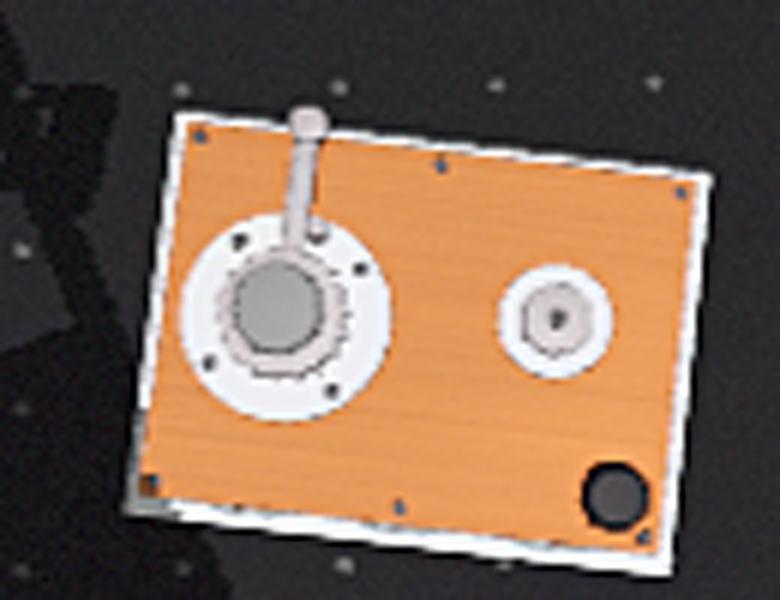

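View pics/top6f.png

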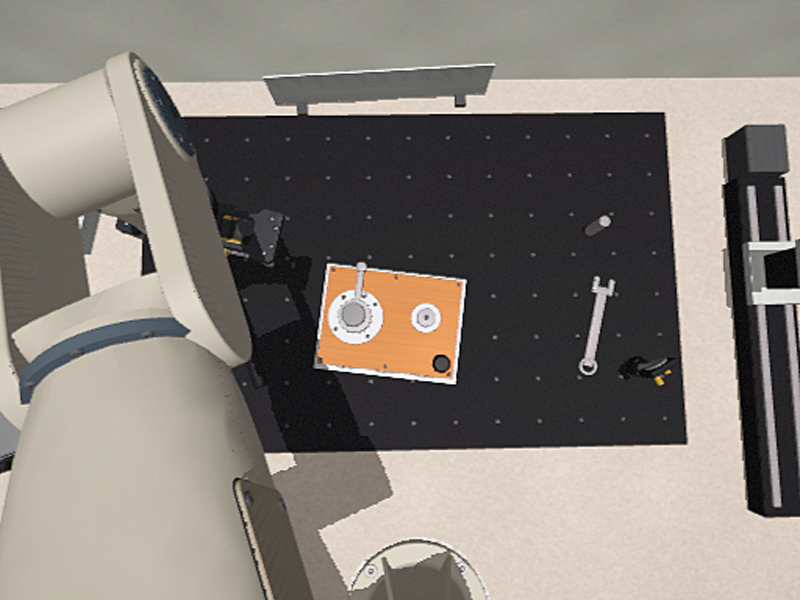

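```bash
python3 - <<'E'
from h import *
c=lambda x,y:[150+y/6-.4,180+x/6-.4]
t=atz('top',c(309,118),.146)[:2]-[.5105,.0925]
print('lever deg',np.degrees(np.arctan2(t[1],t[0])),np.linalg.norm(t))
print(tri([130+227/6-.4,170+344/6-.4],c(278,307)))
print(manip.close_job())
E
```

```text
lever deg -8.449829539367931 0.0810192327719949
(array([0.51026032, 0.09166424, 0.17646266]), np.float64(0.0006398419156199927))
the job is handed in; nothing more can be done
None
```

The plug is pressed home, the lever is round against its stop pin, and the job is handed in. It took about 10 s of robot time.

- **Pressing:** I pushed straight down with the closed fingertips. The plug stopped at z ≈ 0.1752 m, where fully home is about 0.175 m. Commanding another 1 mm moved nothing, with about 25 N on the tool.
- **Lever:** I then pushed it clockwise in an arc with about 2–3 N on the tool. It stopped dead at the pin, and the force rose to about 16 N with almost no further movement. I backed off and moved clear.

**Last checks:**
- The top picture shows the lever lying against the pin, at about −8.5° in the world frame. I had predicted about −10° from the pin's position, which is within measuring error.
- The plug top measures 0.1765 m from the two pictures, about 1 mm above what the press showed. It has not moved since pressing, and I put the difference down to calibration.
- The dust cap, jar, post, wrench and tray look unmoved, and the contact force is near zero. The arm hid part of the breadboard in the last top view, so there I could check the jar, the tray and the visible part of the screwdriver only in the side view.

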